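# Set up the purge air for a plaster press die

### The arm

A 7-joint arm with a two-finger parallel gripper is mounted at the origin on the work surface. World frame = base frame: x ahead of the robot, y to its left, z up, the work surface at z = 0. Lengths are in m, angles in rad, forces in N, time in s.
With the tool pointing down it reaches from about 0.4 to 0.85 m from the base axis. Payload 4.5 kg.
Tool frame: the origin (TCP) lies midway between the tips of the shut fingers; the grasp point (between the pads) lies 19 mm behind it; z points along the fingers, y is the line along which they close (so a half turn about z gives the same grasp; the last joint's range is limited). The gripper opens to 88 mm and grips with 3 to 60 N. Pads are 18 mm wide; open, the fingers measure 123 mm over their backs; the gripper's body (75 mm by 187 mm) begins 45 mm behind the grasp point.
Start: joints at [-1.149, 0.689, -0.195, 1.565, 0.157, 0.902, -0.215], TCP at [0.236, 0.579, 0.239] pointing down, gripper open.
Joint ranges: [-3.01, 3.01], [-0.46, 2.08], [-1.47, 1.51], [0.13, 2.56], [-1, 4.14], [0.04, 2.09], [-2.66, 2.66]. Speed limits (rad/s): [2.57, 2.57, 3.14, 3.14, 3.14, 3.14, 3.14].

### API

Orientations are given as a unit quaternion [x, y, z, w].
In Python, from plant import r gives the robot as it stands.
- The arm moves only by the tool carry_out, never from a script. Its argument "plan" is a list of rows, each an object with "rot": the turn, a rotation vector about the tool's x, y, z in rad, a list of three; "xyz": the shift along the tool's x, y, z in m, a list of three; "grip": the closure in counts, from 0 (fully open) to 255 (shut). In form: [{"rot": [wx, wy, wz], "xyz": [dx, dy, dz], "grip": grip}, ...]. A call has 1 to 8 rows; each row is the pose to reach, as a shift and turn from the pose commanded when the call began, along the tool's axes at that moment; what a row does not reach only later rows make up. A row lasts 1/12 s, in which the tool goes at most 41.7 mm and 7.16 degrees, less where a joint would pass 70% of its speed; a pose out of reach is approached as far as the arm can. A call with a gripper value outside its range is refused whole. The fingers move at their own pace and stop on an object; "squeeze" is the grip in N (left out, the last holds). Time passes only in rows, so rows that repeat a pose let the fingers close. It gives the time, the measured TCP pose, the force, the opening and the grip force at its end, in the units of the state.
- r.get_state(): the state, without advancing time (a new reading comes with each control period).
- r.snapshot(name): name is "side" or "top"; returns the picture (400x640x3 uint8, red, green, blue); there is no depth.
- r.camera_params(name): a dict with "fx", "fy", "cx", "cy" (pixels), "position" and "attitude" of the camera in the world. Camera axes: x right, y down, z forward; pixel columns grow to the right and rows downward; lengths in m; the calibration is good to about 2 mm. A picture is of the moment at which its call begins. camera_params takes no time and is no camera call.
- r.finish_job(): hands the job in; it is judged then, once.
The state is a dict: "clock": time; "q": joint angles; "qd": joint speeds; "joint_torque": joint torques, N m; "tool_pos": TCP position; "eef_rot": TCP orientation; "contact_force": force on the tool from outside, world axes, zero at the start; "moment": the same for the moment, N m; "opening": opening from 0.0 (shut) to 1.0 (fully open); "finger_force": force on a finger pad.
Only numpy, scipy, OpenCV 4.12 (cv2) and the standard library are available. Lean on these libraries where they do the work, as an engineer would, in place of code of your own. Each camera call takes 0.05 s, during which the arm holds its last target. There are 200 camera calls.

### The job

Get the plaster press die ready for blowing out: stand it in the air plate's pocket, tongue into the narrow end, square and fully down on the pocket's floor, without dropping it, and let go of it. Then take the valve's wheel by its upright handle, close the valve (clockwise from above) right to its stop, and back it off by exactly two full turns. Finish while still holding the handle in the gripper with the wheel at rest at that setting, and leave everything else on the table where it is.

Things in the scene. Friction and masses are not known exactly. Their poses are not given: they have to be found in the camera images.
- die_mid (a point): Loose off-white plaster die, an upright-sided block 64 mm tall standing on its base, about 0.2 to 0.4 kg; seen from above it is a 60 mm (x) by 50 mm (y) body with a narrower tongue, 26 mm wide, standing out 24 mm from the middle of the body's +x face, full height. The point is the centre of the body (without the tongue), half-way up, 32 mm above the underside; x points towards the tongue, z up. Grip it across its 50 mm width.
- pocket_floor (a point): Fixed aluminium air plate, 115 x 81 mm, 20 mm tall, with an open-topped pocket 10 mm deep of the same outline as the die, 1.5 mm larger all round. The point lies on the pocket's floor (10 mm above the table, 10 mm below the plate's top), right under where the die's body centre belongs; x points towards the pocket's narrow tongue end, z up. Seated, the die's centre is 32 mm above this point and the axes agree.
- valve_wheel (a joint): Turn of the valve's steel hand wheel on its vertical stem, rad: 0 = closed, at a hard stop; grows as it opens, anticlockwise seen from above; two turns open = 12.566; it can go to five turns. The wheel does not rise. It stays where it is left; turning takes 1 to 2 N at the handle.
- wheel_axis (a point): Point on the valve's vertical axis at the height of the handle's middle. The valve is a fixed brass body with a dark steel three-spoke hand wheel 108 mm across, whose top is 112 mm above the table; nothing but the handle stands higher than the wheel's hub (115 mm).
- handle_mid (a point): Middle of the upright round wooden handle on the wheel's rim: 22 mm diameter, 56 mm tall, 113 to 169 mm above the table, standing 48 mm from the wheel's axis and turning with the wheel. It spins freely on its own pin, so a gripper can hold it and carry it round in circles without turning itself.
- tiny_cup: Bystander: small dark clay cup, 36 mm across, 36 mm tall; origin at the centre of its underside
- wood_rib: Bystander: flat light wooden rib (strip), 90 x 20 x 8 mm, lying along its x; origin at the centre of its underside
- bowl: Bystander: brown clay bowl, 100 mm across, 45 mm tall; origin at the centre of its underside
- beaker: Bystander: dark clay beaker, 68 mm across, 80 mm tall; origin at the centre of its underside
- jar: Bystander: off-white jar with a metal cap, 60 mm across, 85 mm tall; origin at the centre of its underside
- spatula: Bystander: spatula, about 200 mm long, lying flat along its x on the robot's side of the table
- tumbler: Bystander: glass tumbler, 62 mm across, 90 mm tall; origin at the centre of its underside
Mind the look-alikes: they are no part of the job. Of the things that look like the part that bears valve_wheel, the largest one is meant.

How it is judged:
By the outcome, as a careful person would: the job done as asked, in the order asked, and still so for the second after the job is handed in, while the arm keeps its last pose, push and grip.
It also fails if it takes over 70 s, if anything falls off the work surface, if the arm or the gripper's body presses on something with over 40 N, if the wrist force passes 120 N, or if a joint passes its speed limit or range.

## Working session

There is one attempt and no reset: what is moved stays moved. The work goes in short steps, Python scripts to look and compute and a tool call to move; the robot and the scene stay as the last step left them, time stands still between calls to the robot, and variables do not carry over. Pictures are saved under pics/ and viewed, at most 10 in all, crops included, and the job is handed in when it is done.

Besides the shell and the picture viewer there is one more tool, called after "Call:" by a JSON object that holds its "op" and its "data", one argument or row to a line. carry_out: Moves the arm, as the interface text tells. Its arguments: {"type":"object","properties":{"plan":{"type":"array"},"squeeze":{"type":"number"}},"required":["plan"]}

```bash
ls; mkdir -p pics
python3 - <<'E'
from plant import r
import cv2
for n in("top","side"):
    cv2.imwrite(f"pics/{n}0.png",r.snapshot(n)[:,:,::-1]); print(r.camera_params(n))
s=r.get_state(); print({k:s[k] for k in("clock","tool_pos","eef_rot","contact_force","opening")})
E
```

```text
pics
{'fx': 469.4186712574936, 'fy': 469.4186712574936, 'cx': 313.6690527296269, 'cy': 195.8604763494321, 'position': array([0.48854974, 0.03000774, 1.28075213]), 'attitude': array([-0.69674918,  0.71697345, -0.00991963,  0.01977991])}
{'fx': 397.51332441238543, 'fy': 397.51332441238543, 'cx': 321.38935420103775, 'cy': 199.883333573137, 'position': array([-0.00704459, -0.56508956,  0.74599709]), 'attitude': array([ 0.83064386, -0.3362829 ,  0.15851472, -0.41450895])}
{'clock': 0.1, 'tool_pos': array([0.23614601, 0.57806686, 0.23799717]), 'eef_rot': array([ 1.92632540e-01,  9.81270618e-01, -8.16768409e-04, -1.04604022e-04]), 'contact_force': array([-0.28914948,  0.37400574,  0.22706801]), 'opening': 0.9999362566482893}
```

View pics/top0.png

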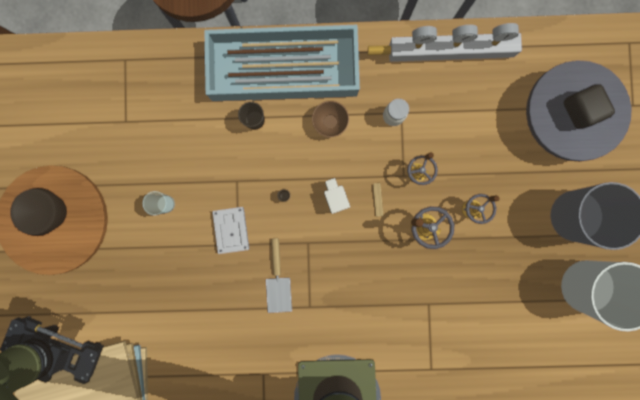

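View pics/side0.png

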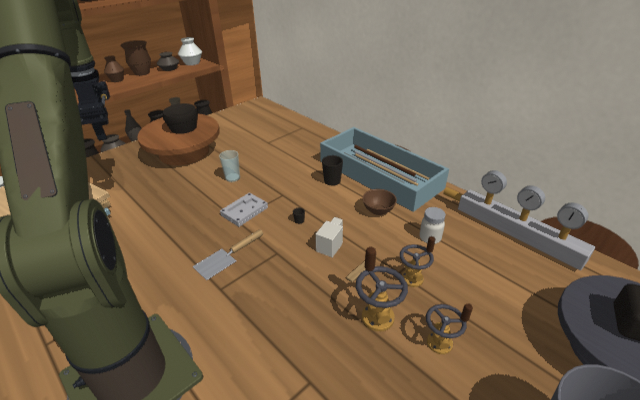

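Top view, candidates. The valves are at (433,228), the largest, and two smaller ones at (422,170) and (481,208). I choose (433,228), with its handle near (417,227). The only die is at (337,197), with its tongue towards the top. The only air plate is at (231,230). The side view confirms that the valve at (380,290) is the largest. Next is a close crop.

Run:
```python
import cv2,numpy as np
im=cv2.imread("pics/top0.png")
def c(x,y,w,h,s): return cv2.resize(im[y:y+h,x:x+w],None,fx=s,fy=s,interpolation=cv2.INTER_CUBIC)
a=c(205,200,50,60,8); b=c(312,170,50,60,8)
cv2.imwrite("pics/crop1.png",np.hstack([a,b]))
cv2.imwrite("pics/crop2.png",c(400,145,110,115,5))
```

```text
(no output)
```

View pics/crop1.png

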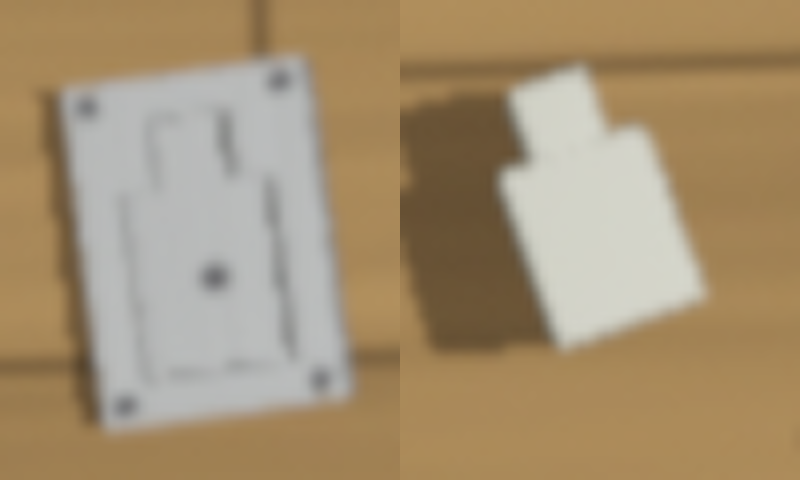

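View pics/crop2.png

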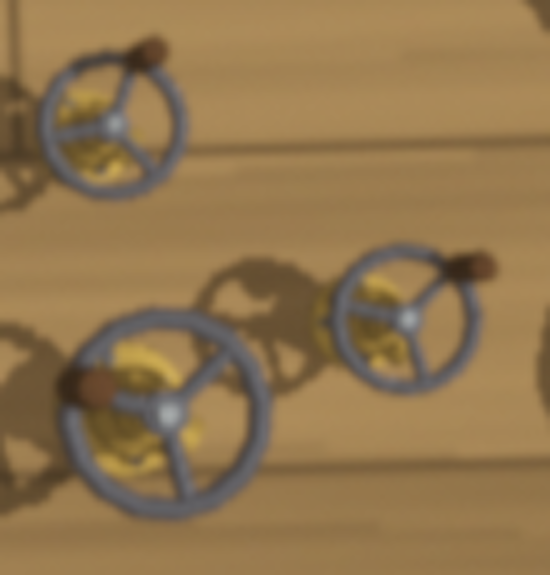

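The crops show the plate's corners at (60,88), (304,57), (354,400) and (104,430). The die's outline is clear, with its tongue upper left. The big valve's hub is at (170,413) and its handle top at (97,388). Now I fit poses from these.

```bash
cat > h.py <<'E'
import numpy as np
from plant import r
from scipy.spatial.transform import Rotation as R
from scipy.optimize import least_squares
def proj(n,P):
    c=r.camera_params(n); p=R.from_quat(c["attitude"]).inv().apply(np.atleast_2d(P)-c["position"])
    return np.c_[c["fx"]*p[:,0]/p[:,2]+c["cx"],c["fy"]*p[:,1]/p[:,2]+c["cy"]]
def at(n,uv,z):
    c=r.camera_params(n); d=R.from_quat(c["attitude"]).apply([(uv[0]-c["cx"])/c["fx"],(uv[1]-c["cy"])/c["fy"],1])
    return c["position"]+d*(z-c["position"][2])/d[2]
def world(o,p):
    x,y,a=p; o=np.asarray(o,float); c,s=np.cos(a),np.sin(a)
    return np.c_[x+c*o[:,0]-s*o[:,1],y+s*o[:,0]+c*o[:,1]]
def fit(n,o,z,uv,p0):
    f=lambda p:(proj(n,np.c_[world(o,p),np.full(len(o),z)])-uv).ravel()
    s=least_squares(f,p0); return s.x,np.abs(s.fun).max()
def die(m=0): # outline, m = margin; order TongueL,TongueR,inR,bodyR,backR,backL,bodyL,inL
    return [(.054+m,.013+m),(.054+m,-.013-m),(.03+m,-.013-m),(.03+m,-.025-m),(-.03-m,-.025-m),(-.03-m,.025+m),(.03+m,.025+m),(.03+m,.013+m)]
E
python3 - <<'E'
from h import *
g=lambda l,x,y,s:(np.array(l,float)+.5)/s-.5+[x,y]
d=g([(108,92),(187,65),(208,133),(248,125),(306,296),(162,350),(100,172),(130,163)],312,170,8)
print("die",fit("top",die(),.064,d,[.5,0,.2]))
pl=g([(60,88),(304,57),(354,400),(104,430)],205,200,8)
o=[(.0695,.0405),(.0695,-.0405),(-.0455,-.0405),(-.0455,.0405)]
print("plate",fit("top",o,.02,pl,[.4,.25,.1]))
pk=g([(150,115),(225,107),(236,178),(270,178),(294,360),(150,378),(124,193),(157,190)],205,200,8)
print("pocket",fit("top",die(.0015),.02,pk,[.4,.25,.1]))
for n,p,z in(("hub",(170,413),.115),("rim",(167,414),.108),("hand",(97,388),.169)):
    print(n,at("top",g([p],400,145,5)[0],z))
c=r.camera_params("top");print(R.from_quat(r.get_state()["eef_rot"]).as_matrix())
E
```

```text
die (array([ 0.5300629 , -0.01371233,  0.3096473 ]), np.float64(0.5035301467842146))
plate (array([0.44458215, 0.27225241, 0.10879536]), np.float64(0.8668397945707511))
pocket (array([0.44537435, 0.27261809, 0.10611404]), np.float64(0.9230526897180482))
hub [ 0.45177543 -0.24834137  0.115     ]
rim [ 0.45110049 -0.24850865  0.108     ]
hand [ 0.4661936  -0.20162392  0.169     ]
[[-9.25785387e-01  3.78049132e-01 -5.19962052e-04]
 [ 3.78049474e-01  9.25784075e-01 -1.56264141e-03]
 [-1.09382640e-04 -1.64324196e-03 -9.99998644e-01]]
```

```bash
cat >> h.py <<'E'
def goto(pos,yang=None,R0=None,p0=None):
    """print shift & turn, tool axes, to reach pos with tool y along yang (rad, mod pi), tool z straight down"""
    s=r.get_state(); R0=R.from_quat(s["eef_rot"]) if R0 is None else R0; p0=s["tool_pos"] if p0 is None else p0
    y=R0.as_matrix()[:,1]; a=np.arctan2(y[1],y[0])
    if yang is None: yang=a
    b=a+(yang-a+np.pi/2)%np.pi-np.pi/2
    z=np.array([0,0,-1.]); Y=np.array([np.cos(b),np.sin(b),0]); T=R.from_matrix(np.c_[np.cross(Y,z),Y,z])
    print("xyz",np.round(R0.inv().apply(np.array(pos)-p0),4).tolist(),"rot",np.round((R0.inv()*T).as_rotvec(),4).tolist())
E
python3 - <<'E'
from h import *
d=np.array([.53006,-.01371]);a=.3096
p=d+.006*np.array([np.cos(a),np.sin(a)]); print(p)
goto([*p,.16],a+np.pi/2)
E
```

```text
[ 0.53577473 -0.01188193]
xyz [-0.5004, -0.4328, 0.0788] rot [-0.0016, -0.0005, -0.6973]
```

Call:
{"op": "carry_out", "data": {
  "plan": [
    {"xyz": [-0.5004, -0.4328, 0.0788], "rot": [-0.0016, -0.0005, -0.6973], "grip": 0},
    {"xyz": [-0.5004, -0.4328, 0.0788], "rot": [-0.0016, -0.0005, -0.6973], "grip": 0},
    {"xyz": [-0.5004, -0.4328, 0.0788], "rot": [-0.0016, -0.0005, -0.6973], "grip": 0},
    {"xyz": [-0.5004, -0.4328, 0.0788], "rot": [-0.0016, -0.0005, -0.6973], "grip": 0},
    {"xyz": [-0.5004, -0.4328, 0.0788], "rot": [-0.0016, -0.0005, -0.6973], "grip": 0},
    {"xyz": [-0.5004, -0.4328, 0.0788], "rot": [-0.0016, -0.0005, -0.6973], "grip": 0},
    {"xyz": [-0.5004, -0.4328, 0.0788], "rot": [-0.0016, -0.0005, -0.6973], "grip": 0},
    {"xyz": [-0.5004, -0.4328, 0.0788], "rot": [-0.0016, -0.0005, -0.6973], "grip": 0}
  ]
}}

```text
clock: 0.77
tool_pos: [0.3867, 0.2815, 0.1989]
eef_rot: [-0.154, 0.988, 0.001, 0.0]
contact_force: [0.4, -0.2, 0.1]
opening: 1.0
finger_force: 0.0
```

Run:
```python
from h import *
print(r.get_state()["tool_pos"]);goto([.5358,-.0119,.12],.3096+np.pi/2)
```

```text
[0.38666219 0.28146168 0.19892871]
xyz [-0.0525, -0.325, 0.0785] rot [0.0014, 0.0005, 0.0003]
```

Call:
{"op": "carry_out", "data": {
  "plan": [
    {"xyz": [-0.0525, -0.325, 0.0785], "rot": [0.0014, 0.0005, 0], "grip": 0},
    {"xyz": [-0.0525, -0.325, 0.0785], "rot": [0.0014, 0.0005, 0], "grip": 0},
    {"xyz": [-0.0525, -0.325, 0.0785], "rot": [0.0014, 0.0005, 0], "grip": 0},
    {"xyz": [-0.0525, -0.325, 0.0785], "rot": [0.0014, 0.0005, 0], "grip": 0},
    {"xyz": [-0.0525, -0.325, 0.0785], "rot": [0.0014, 0.0005, 0], "grip": 0},
    {"xyz": [-0.0525, -0.325, 0.0785], "rot": [0.0014, 0.0005, 0], "grip": 0},
    {"xyz": [-0.0525, -0.325, 0.0785], "rot": [0.0014, 0.0005, 0], "grip": 0},
    {"xyz": [-0.0525, -0.325, 0.0785], "rot": [0.0014, 0.0005, 0], "grip": 0}
  ]
}}

```text
clock: 1.43
tool_pos: [0.5334, -0.0076, 0.1209]
eef_rot: [-0.154, 0.988, 0.0, -0.0]
contact_force: [0.2, 0.5, -0.2]
opening: 0.996
finger_force: 0.0
```

Run:
```python
from h import *
import cv2
im=r.snapshot("side")
u=proj("side",np.c_[world(die(),[.53006,-.01371,.3096]),np.full(8,.064)])
w=proj("side",np.c_[world(die(.0015),[.445,.2725,.107]),np.full(8,.02)])
hd=proj("side",[[.4662,-.2016,.169],[.4518,-.2483,.115]])
S=8;cv=cv2.resize(im[:,:,::-1].astype(np.uint8),None,fx=S,fy=S,interpolation=cv2.INTER_CUBIC)
for q in(u,w): cv2.polylines(cv,[((q+.5)*S).astype(int).reshape(-1,1,2)],True,(0,0,255),1)
for q in hd: cv2.circle(cv,tuple(((q+.5)*S).astype(int)),4,(0,0,255),-1)
def cr(c): x,y=((c+.5)*S).astype(int); return cv[max(0,y-250):y+250,x-200:x+200]
cv2.imwrite("pics/side1.png",np.hstack([cr(u.mean(0)),cr(w.mean(0))]))
goto([.5358,-.0119,.026],.3096+np.pi/2); print(r.get_state()["tool_pos"])
```

```text
xyz [-0.002, 0.0075, 0.0928] rot [-0.0078, -0.0022, -0.0133]
[ 0.53610424 -0.01888911  0.11883466]
```

View pics/side1.png

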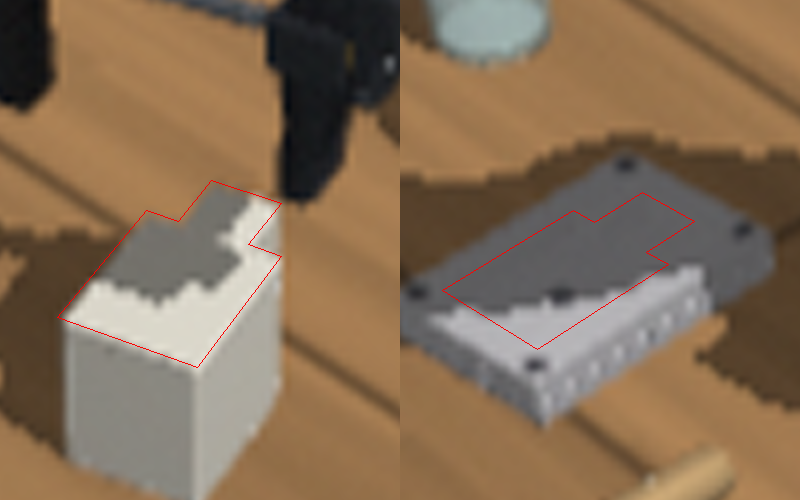

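The side view agrees with the die's top outline to within about 1 px, and the pocket's outline lies plausibly on the plate. The arm lags, so I let it settle before correcting.

Call:
{"op": "carry_out", "data": {
  "plan": [
    {"xyz": [0, 0, 0], "rot": [0, 0, 0], "grip": 0},
    {"xyz": [0, 0, 0], "rot": [0, 0, 0], "grip": 0},
    {"xyz": [0, 0, 0], "rot": [0, 0, 0], "grip": 0}
  ]
}}

```text
clock: 1.73
tool_pos: [0.5325, -0.0039, 0.1217]
eef_rot: [-0.155, 0.988, 0.001, 0.0]
contact_force: [0.3, -0.7, -0.2]
opening: 1.003
finger_force: 0.0
```

Run:
```python
from h import *
goto([.5358,-.0119,.026],.3096+np.pi/2); print(r.get_state()["tool_pos"],r.get_state()["qd"])
```

```text
xyz [-0.0006, -0.0087, 0.0957] rot [0.0013, 0.0006, 0.0018]
[ 0.5325418  -0.00391535  0.12167477] [-0.01822407 -0.00726528 -0.00727835  0.00340854  0.00178924  0.0014902
  0.00218536]
```

Call:
{"op": "carry_out", "data": {
  "plan": [
    {"xyz": [-0.0006, -0.0087, 0.02], "rot": [0.001, 0, 0.002], "grip": 0},
    {"xyz": [-0.0006, -0.0087, 0.05], "rot": [0.001, 0, 0.002], "grip": 0},
    {"xyz": [-0.0006, -0.0087, 0.075], "rot": [0.001, 0, 0.002], "grip": 0},
    {"xyz": [-0.0006, -0.0087, 0.095], "rot": [0.001, 0, 0.002], "grip": 0},
    {"xyz": [-0.0006, -0.0087, 0.095], "rot": [0.001, 0, 0.002], "grip": 0},
    {"xyz": [-0.0006, -0.0087, 0.095], "rot": [0.001, 0, 0.002], "grip": 0}
  ]
}}

```text
clock: 2.23
tool_pos: [0.5355, -0.0115, 0.0266]
eef_rot: [-0.155, 0.988, -0.0, -0.0]
contact_force: [-0.9, 0.1, 0.2]
opening: 1.002
finger_force: 0.0
```

Run:
```python
from h import *
goto([.5358,-.0119,.026],.3096+np.pi/2); print(r.get_state()["tool_pos"],r.get_state()["qd"][:2])
```

```text
xyz [-0.0001, -0.0004, 0.0006] rot [-0.0, -0.0009, 0.0013]
[ 0.53553228 -0.01153945  0.0265595 ] [ 0.02240451 -0.03876912]
```

Call:
{"op": "carry_out", "data": {
  "plan": [
    {"xyz": [0, 0, 0], "rot": [0, 0, 0], "grip": 60},
    {"xyz": [0, 0, 0], "rot": [0, 0, 0], "grip": 90},
    {"xyz": [0, 0, 0], "rot": [0, 0, 0], "grip": 150},
    {"xyz": [0, 0, 0], "rot": [0, 0, 0], "grip": 150},
    {"xyz": [0, 0, 0], "rot": [0, 0, 0], "grip": 150},
    {"xyz": [0, 0, 0], "rot": [0, 0, 0], "grip": 150}
  ],
  "squeeze": 25
}}

```text
clock: 2.73
tool_pos: [0.5365, -0.0134, 0.027]
eef_rot: [-0.153, 0.988, -0.0, 0.001]
contact_force: [0.3, 2.2, 1.5]
opening: 0.571
finger_force: 0.7
```

Call:
{"op": "carry_out", "data": {
  "plan": [
    {"xyz": [0, 0, 0], "rot": [0, 0, 0], "grip": 150},
    {"xyz": [0, 0, 0], "rot": [0, 0, 0], "grip": 150},
    {"xyz": [0, 0, -0.01], "rot": [0, 0, 0], "grip": 150},
    {"xyz": [0, 0, -0.03], "rot": [0, 0, 0], "grip": 150},
    {"xyz": [0, 0, -0.06], "rot": [0, 0, 0], "grip": 150},
    {"xyz": [0, 0, -0.06], "rot": [0, 0, 0], "grip": 150},
    {"xyz": [0, 0, -0.06], "rot": [0, 0, 0], "grip": 150}
  ]
}}

```text
clock: 3.32
tool_pos: [0.5371, -0.0139, 0.0879]
eef_rot: [-0.153, 0.988, -0.001, 0.002]
contact_force: [0.4, 0.3, -2.8]
opening: 0.565
finger_force: 25.0
```

Run:
```python
from h import *
s=r.get_state();print(s["tool_pos"],s["finger_force"],s["opening"],s["contact_force"])
a=.107;p=np.array([.445,.2725])+.006*np.array([np.cos(a),np.sin(a)]);print(p)
goto([*p,.09],a+np.pi/2)
```

```text
[ 0.53705387 -0.01390901  0.0879356 ] 24.996898770332336 0.564659483159917 [ 0.43344217  0.34107481 -2.80782517]
[0.45096569 0.27314078]
xyz [-0.0046, 0.2996, -0.0026] rot [-0.0014, 0.0032, 0.1996]
```

Call:
{"op": "carry_out", "data": {
  "plan": [
    {"xyz": [-0.0046, 0.2996, -0.012], "rot": [-0.001, 0.003, 0.2], "grip": 150},
    {"xyz": [-0.0046, 0.2996, -0.012], "rot": [-0.001, 0.003, 0.2], "grip": 150},
    {"xyz": [-0.0046, 0.2996, -0.012], "rot": [-0.001, 0.003, 0.2], "grip": 150},
    {"xyz": [-0.0046, 0.2996, -0.012], "rot": [-0.001, 0.003, 0.2], "grip": 150},
    {"xyz": [-0.0046, 0.2996, -0.012], "rot": [-0.001, 0.003, 0.2], "grip": 150},
    {"xyz": [-0.0046, 0.2996, -0.012], "rot": [-0.001, 0.003, 0.2], "grip": 150},
    {"xyz": [-0.0046, 0.2996, -0.012], "rot": [-0.001, 0.003, 0.2], "grip": 150},
    {"xyz": [-0.0046, 0.2996, -0.012], "rot": [-0.001, 0.003, 0.2], "grip": 150}
  ]
}}

```text
clock: 3.98
tool_pos: [0.4461, 0.2834, 0.098]
eef_rot: [-0.059, 0.998, 0.004, -0.002]
contact_force: [-0.1, 1.6, -1.8]
opening: 0.567
finger_force: 25.0
```

Call:
{"op": "carry_out", "data": {
  "plan": [
    {"xyz": [0, 0, 0], "rot": [0, 0, 0], "grip": 150},
    {"xyz": [0, 0, 0], "rot": [0, 0, 0], "grip": 150},
    {"xyz": [0, 0, 0], "rot": [0, 0, 0], "grip": 150},
    {"xyz": [0, 0, 0], "rot": [0, 0, 0], "grip": 150},
    {"xyz": [0, 0, 0], "rot": [0, 0, 0], "grip": 150},
    {"xyz": [0, 0, 0], "rot": [0, 0, 0], "grip": 150}
  ]
}}

```text
clock: 4.48
tool_pos: [0.4504, 0.272, 0.0982]
eef_rot: [-0.053, 0.999, -0.001, -0.001]
contact_force: [-0.5, 0.2, -2.3]
opening: 0.564
finger_force: 25.0
```

Run:
```python
from h import *
import cv2
s=r.get_state();print(s["tool_pos"],s["finger_force"],s["qd"][:2])
goto([.45097,.27314,.0900],.107+np.pi/2)
# plate line fit from the first top picture; die in hand from both cameras
t=r.snapshot("top")[:,:,::-1]; d=r.snapshot("side")[:,:,::-1]
cv2.imwrite("pics/t2.png",t);cv2.imwrite("pics/s2.png",d)
p=[.445,.2725,.107]
u=proj("side",np.c_[world(die(),p),np.full(8,.074)]).mean(0).astype(int)
v=proj("top",np.c_[world(die(),p),np.full(8,.02)]).mean(0).astype(int)
c=lambda im,u:cv2.resize(im[u[1]-32:u[1]+32,u[0]-25:u[0]+25],None,fx=8,fy=8,interpolation=cv2.INTER_CUBIC)
print(u,v);cv2.imwrite("pics/hand2.png",np.hstack([c(d,u),c(t,v)]))
```

```text
[0.45041495 0.2719873  0.09816408] 24.996984307654202 [-0.00661831 -0.00239395]
xyz [-0.0007, 0.0011, 0.0082] rot [-0.001, -0.0026, -0.0018]
[243 189] [229 226]
```

View pics/hand2.png

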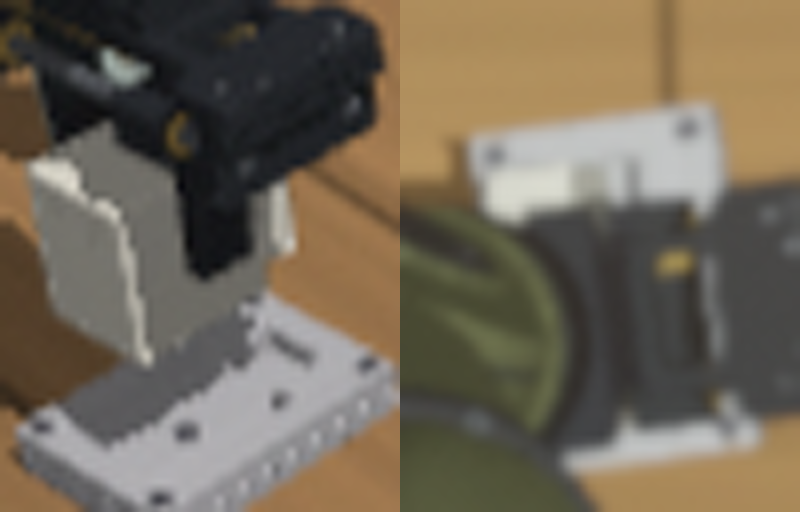

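Run:
```python
from h import *
s=r.get_state();Rt=R.from_quat(s["eef_rot"]);y=Rt.as_matrix()[:,1];a=np.arctan2(y[1],y[0])-np.pi/2
a=(a+np.pi/2)%np.pi-np.pi/2
p=s["tool_pos"];c=p[:2]-.0062*np.array([np.cos(a),np.sin(a)])
f=lambda q:np.round((q+.5-[218,157])*8,0).tolist()
g=lambda l,x,y,s:(np.array(l,float)+.5)/s-.5+[x,y]
print("yaw",a,"c",c)
for z in(.071,.135):print(f(proj("side",np.c_[world(die(),[*c,a]),np.full(8,z)])[4:6]),"R,L back")
sc=g([(86,108),(279,80),(320,380),(125,405),(214,277)],205,200,8)
W=np.array([at("top",q,.02) for q in sc]);print(W, W[:4].mean(0))
print("screws side",f(proj("side",W)))
print("floor hole",at("top",sc[4],.01), f(proj("side",at("top",sc[4],.01))))
```

```text
yaw 0.10618851405132412 c [0.4440974  0.27200266]
[[140.0, 369.0], [49.0, 315.0]] R,L back
[[112.0, 218.0], [19.0, 166.0]] R,L back
[[0.50310694 0.31289482 0.02      ]
 [0.51067065 0.24760414 0.02      ]
 [0.40976242 0.2360114  0.02      ]
 [0.40320155 0.30172147 0.02      ]
 [0.44518572 0.27090586 0.02      ]] [0.45668539 0.27455796 0.02      ]
screws side [[247.0, 300.0], [365.0, 364.0], [157.0, 500.0], [41.0, 427.0], [184.0, 414.0]]
floor hole [0.44484177 0.27281661 0.01      ] [[184.0, 433.0]]
```

Call:
{"op": "carry_out", "data": {
  "plan": [
    {"xyz": [-0.0007, 0.0015, 0.02], "rot": [-0.001, -0.002, -0.003], "grip": 150},
    {"xyz": [-0.0007, 0.0015, 0.035], "rot": [-0.001, -0.002, -0.003], "grip": 150},
    {"xyz": [-0.0007, 0.0015, 0.045], "rot": [-0.001, -0.002, -0.003], "grip": 150},
    {"xyz": [-0.0007, 0.0015, 0.045], "rot": [-0.001, -0.002, -0.003], "grip": 150},
    {"xyz": [-0.0007, 0.0015, 0.045], "rot": [-0.001, -0.002, -0.003], "grip": 150},
    {"xyz": [-0.0007, 0.0015, 0.045], "rot": [-0.001, -0.002, -0.003], "grip": 150},
    {"xyz": [-0.0007, 0.0015, 0.045], "rot": [-0.001, -0.002, -0.003], "grip": 150},
    {"xyz": [-0.0007, 0.0015, 0.045], "rot": [-0.001, -0.002, -0.003], "grip": 150}
  ]
}}

```text
clock: 5.25
tool_pos: [0.4508, 0.2752, 0.054]
eef_rot: [-0.055, 0.998, 0.001, 0.0]
contact_force: [0.7, 0.3, -2.4]
opening: 0.568
finger_force: 25.0
```

Run:
```python
from h import *
import cv2
s=r.get_state();print(s["tool_pos"],s["contact_force"],s["qd"][:2]);goto([.4510,.2735,.042],.108+np.pi/2)
d=r.snapshot("side")[:,:,::-1];u=(243,195)
w=proj("side",np.c_[world(die(.0015),[.4448,.2728,.108]),np.full(8,.02)])
b=proj("side",np.c_[world(die(),[.4448,.2728,.108]),np.full(8,.026)])
S=12;cv=cv2.resize(d[u[1]-25:u[1]+25,u[0]-33:u[0]+33],None,fx=S,fy=S,interpolation=cv2.INTER_CUBIC)
for q,c in((w,(0,0,255)),(b,(0,200,0))): cv2.polylines(cv,[((q+.5-[u[0]-33,u[1]-25])*S).astype(int).reshape(-1,1,2)],True,c,1)
cv2.imwrite("pics/s3.png",cv)
```

```text
[0.45079995 0.27520301 0.05400692] [ 0.71059033  0.34739529 -2.38357208] [-0.00130898  0.00185832]
xyz [-0.0, -0.0017, 0.012] rot [0.0015, 0.0008, 0.0024]
```

View pics/s3.png

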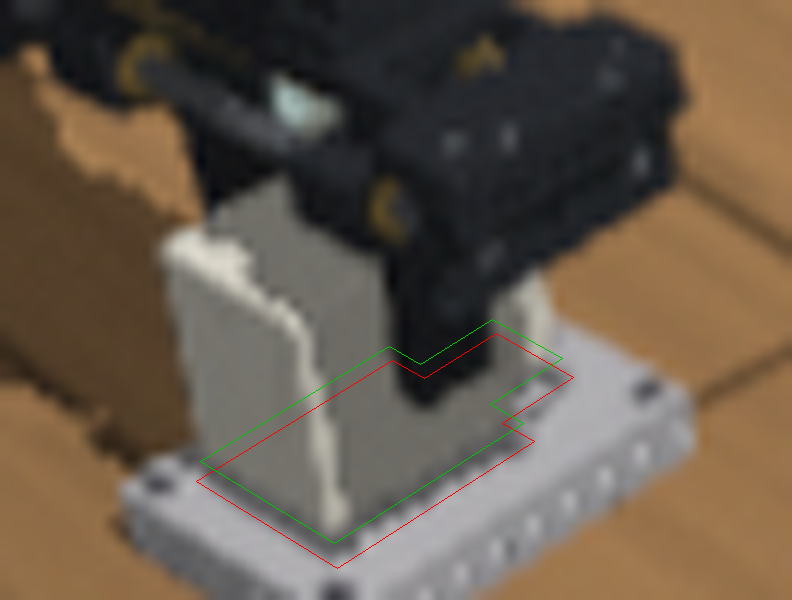

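The die's base sits about 1 px up and left of where it belongs (green), which matches the measured +1.7 mm in y. I correct that and read again.

Call:
{"op": "carry_out", "data": {
  "plan": [
    {"xyz": [0, -0.0015, 0], "rot": [0.0015, 0.001, 0.002], "grip": 150},
    {"xyz": [0, -0.0015, 0], "rot": [0.0015, 0.001, 0.002], "grip": 150},
    {"xyz": [0, -0.0015, 0], "rot": [0.0015, 0.001, 0.002], "grip": 150},
    {"xyz": [0, -0.0015, 0], "rot": [0.0015, 0.001, 0.002], "grip": 150},
    {"xyz": [0, -0.0015, 0], "rot": [0.0015, 0.001, 0.002], "grip": 150}
  ]
}}

```text
clock: 5.72
tool_pos: [0.4505, 0.2735, 0.0533]
eef_rot: [-0.054, 0.999, -0.0, -0.001]
contact_force: [0.1, 0.4, -3.0]
opening: 0.562
finger_force: 25.0
```

Call:
{"op": "carry_out", "data": {
  "plan": [
    {"xyz": [0, 0, 0], "rot": [0, 0, 0], "grip": 150}
  ]
}}

```text
clock: 5.8
tool_pos: [0.4505, 0.2735, 0.0533]
eef_rot: [-0.054, 0.999, -0.0, -0.001]
contact_force: [-0.2, 0.7, -2.7]
opening: 0.567
finger_force: 25.0
```

Call:
{"op": "carry_out", "data": {
  "plan": [
    {"xyz": [0, 0, 0], "rot": [0, 0, 0], "grip": 150},
    {"xyz": [0, 0, 0], "rot": [0, 0, 0], "grip": 150}
  ]
}}

```text
clock: 5.97
tool_pos: [0.4505, 0.2735, 0.0533]
eef_rot: [-0.054, 0.999, -0.0, -0.001]
contact_force: [0.7, -0.1, -1.4]
opening: 0.567
finger_force: 25.0
```

Run:
```python
from h import *
s=r.get_state();print(s["tool_pos"],s["contact_force"]);goto([.4510,.2735,.042],.108+np.pi/2)
```

```text
[0.45049877 0.27348598 0.05325906] [ 0.68692143 -0.12360332 -1.43566201]
xyz [-0.0005, -0.0, 0.0113] rot [-0.0007, -0.0014, 0.0006]
```

Call:
{"op": "carry_out", "data": {
  "plan": [
    {"xyz": [-0.0005, 0, 0.003], "rot": [-0.0007, -0.0014, 0.0006], "grip": 150},
    {"xyz": [-0.0005, 0, 0.005], "rot": [-0.0007, -0.0014, 0.0006], "grip": 150},
    {"xyz": [-0.0005, 0, 0.007], "rot": [-0.0007, -0.0014, 0.0006], "grip": 150},
    {"xyz": [-0.0005, 0, 0.008], "rot": [-0.0007, -0.0014, 0.0006], "grip": 150},
    {"xyz": [-0.0005, 0, 0.009], "rot": [-0.0007, -0.0014, 0.0006], "grip": 150},
    {"xyz": [-0.0005, 0, 0.009], "rot": [-0.0007, -0.0014, 0.0006], "grip": 150},
    {"xyz": [-0.0005, 0, 0.009], "rot": [-0.0007, -0.0014, 0.0006], "grip": 150}
  ]
}}

```text
clock: 6.55
tool_pos: [0.451, 0.2735, 0.0442]
eef_rot: [-0.054, 0.999, -0.0, -0.0]
contact_force: [-0.0, -0.1, -2.4]
opening: 0.565
finger_force: 25.0
```

In the pocket with no contact so far. Going on to the floor.

Call:
{"op": "carry_out", "data": {
  "plan": [
    {"xyz": [0, 0, 0.002], "rot": [0, 0, 0], "grip": 150},
    {"xyz": [0, 0, 0.004], "rot": [0, 0, 0], "grip": 150},
    {"xyz": [0, 0, 0.0055], "rot": [0, 0, 0], "grip": 150},
    {"xyz": [0, 0, 0.0065], "rot": [0, 0, 0], "grip": 150},
    {"xyz": [0, 0, 0.007], "rot": [0, 0, 0], "grip": 150},
    {"xyz": [0, 0, 0.007], "rot": [0, 0, 0], "grip": 150}
  ]
}}

```text
clock: 7.05
tool_pos: [0.451, 0.2735, 0.0372]
eef_rot: [-0.054, 0.999, -0.0, -0.0]
contact_force: [0.1, -1.0, -2.4]
opening: 0.565
finger_force: 25.0
```

Call:
{"op": "carry_out", "data": {
  "plan": [
    {"xyz": [0, 0, 0.0005], "rot": [0, 0, 0], "grip": 150},
    {"xyz": [0, 0, 0.001], "rot": [0, 0, 0], "grip": 150},
    {"xyz": [0, 0, 0.001], "rot": [0, 0, 0], "grip": 150},
    {"xyz": [0, 0, 0.001], "rot": [0, 0, 0], "grip": 150}
  ]
}}

```text
clock: 7.38
tool_pos: [0.451, 0.2735, 0.037]
eef_rot: [-0.054, 0.999, 0.0, 0.0]
contact_force: [-0.3, -1.4, 5.1]
opening: 0.567
finger_force: 25.0
```

Call:
{"op": "carry_out", "data": {
  "plan": [
    {"xyz": [0, 0, 0], "rot": [0, 0, 0], "grip": 100},
    {"xyz": [0, 0, 0], "rot": [0, 0, 0], "grip": 60},
    {"xyz": [0, 0, 0], "rot": [0, 0, 0], "grip": 0},
    {"xyz": [0, 0, 0], "rot": [0, 0, 0], "grip": 0},
    {"xyz": [0, 0, 0], "rot": [0, 0, 0], "grip": 0},
    {"xyz": [0, 0, 0], "rot": [0, 0, 0], "grip": 0},
    {"xyz": [0, 0, 0], "rot": [0, 0, 0], "grip": 0}
  ]
}}

```text
clock: 7.97
tool_pos: [0.451, 0.2735, 0.0362]
eef_rot: [-0.054, 0.999, -0.0, 0.0]
contact_force: [-0.4, -0.3, 0.1]
opening: 1.0
finger_force: 0.0
```

Call:
{"op": "carry_out", "data": {
  "plan": [
    {"xyz": [0, 0, -0.015], "rot": [0, 0, 0], "grip": 0},
    {"xyz": [0, 0, -0.05], "rot": [0, 0, 0], "grip": 0},
    {"xyz": [0, 0, -0.09], "rot": [0, 0, 0], "grip": 0},
    {"xyz": [0, 0, -0.13], "rot": [0, 0, 0], "grip": 0},
    {"xyz": [0, 0, -0.17], "rot": [0, 0, 0], "grip": 0},
    {"xyz": [0, 0, -0.18], "rot": [0, 0, 0], "grip": 0}
  ]
}}

```text
clock: 8.47
tool_pos: [0.4531, 0.2754, 0.2219]
eef_rot: [-0.054, 0.999, 0.003, 0.004]
contact_force: [-0.6, 0.3, 0.8]
opening: 1.0
finger_force: 0.0
```

Run:
```python
from h import *
import cv2
s=r.get_state();print(s["tool_pos"],s["q"]);goto([.4662,-.2016,.22])
d=r.snapshot("side")[:,:,::-1];cv2.imwrite("pics/s4.png",d)
w=proj("side",np.c_[world(die(),[.4448,.2728,.108]),np.full(8,.074)])
S=8
c=lambda u:cv2.resize(d[u[1]-32:u[1]+32,u[0]-25:u[0]+25],None,fx=S,fy=S,interpolation=cv2.INTER_CUBIC)
u=np.array((243,195));a=c(u);cv2.polylines(a,[((w+.5-u+[25,32])*S).astype(int).reshape(-1,1,2)],True,(0,0,255),1)
P=np.array([[.4662,-.2016,.169],[.4662,-.2016,.113],[.4518,-.2484,.115]]);u=np.array((378,270));b=c(u)
for q in proj("side",P):cv2.circle(b,tuple(((q+.5-u+[25,32])*S).astype(int)),3,(0,0,255),-1)
cv2.imwrite("pics/chk4.png",np.hstack([a,b]))
```

```text
[0.45312107 0.27539797 0.2218817 ] [-0.40638331  0.60026109 -0.3645681   1.87333006  0.31350532  0.71422519
  0.72862794]
xyz [0.0382, -0.4756, -0.0007] rot [0.0049, 0.0082, -0.0]
```

View pics/chk4.png

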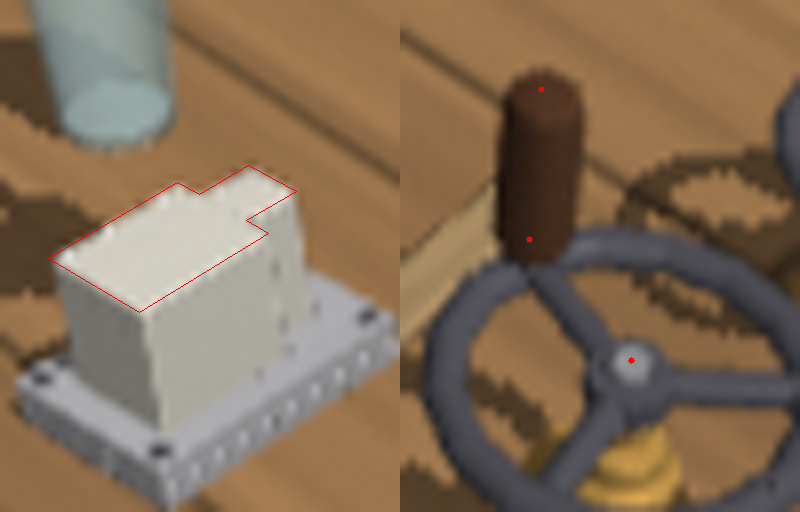

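The die is fully down and square: its top outline matches the seated model. The handle and hub estimates match the side view too. Next I go over the handle.

Call:
{"op": "carry_out", "data": {
  "plan": [
    {"xyz": [0.0382, -0.4756, 0], "rot": [0.002, 0.003, 0], "grip": 0},
    {"xyz": [0.0382, -0.4756, 0], "rot": [0.002, 0.003, 0], "grip": 0},
    {"xyz": [0.0382, -0.4756, 0], "rot": [0.002, 0.003, 0], "grip": 0},
    {"xyz": [0.0382, -0.4756, 0], "rot": [0.002, 0.003, 0], "grip": 0},
    {"xyz": [0.0382, -0.4756, 0], "rot": [0.002, 0.003, 0], "grip": 0},
    {"xyz": [0.0382, -0.4756, 0], "rot": [0.002, 0.003, 0], "grip": 0},
    {"xyz": [0.0382, -0.4756, 0], "rot": [0.002, 0.003, 0], "grip": 0},
    {"xyz": [0.0382, -0.4756, 0], "rot": [0.002, 0.003, 0], "grip": 0}
  ]
}}

```text
clock: 9.18
tool_pos: [0.459, -0.0617, 0.2149]
eef_rot: [-0.054, 0.999, -0.001, -0.003]
contact_force: [-0.0, -0.0, 1.2]
opening: 1.003
finger_force: 0.0
```

Run:
```python
from h import *
goto([.4662,-.2016,.20],.108+np.pi/2)
```

```text
xyz [0.0078, -0.1398, 0.0152] rot [-0.0016, -0.0055, 0.0002]
```

Call:
{"op": "carry_out", "data": {
  "plan": [
    {"xyz": [0.0078, -0.13, 0.01], "rot": [0, -0.002, 0], "grip": 0},
    {"xyz": [0.0078, -0.13, 0.01], "rot": [0, -0.002, 0], "grip": 0},
    {"xyz": [0.0078, -0.13, 0.01], "rot": [0, -0.002, 0], "grip": 0},
    {"xyz": [0.0078, -0.13, 0.01], "rot": [0, -0.002, 0], "grip": 0},
    {"xyz": [0.0078, -0.13, 0.01], "rot": [0, -0.002, 0], "grip": 0},
    {"xyz": [0.0078, -0.13, 0.01], "rot": [0, -0.002, 0], "grip": 0},
    {"xyz": [0.0078, -0.13, 0.01], "rot": [0, -0.002, 0], "grip": 0},
    {"xyz": [0.0078, -0.13, 0.01], "rot": [0, -0.002, 0], "grip": 0}
  ]
}}

```text
clock: 9.85
tool_pos: [0.4666, -0.1875, 0.2064]
eef_rot: [-0.056, 0.998, -0.0, -0.001]
contact_force: [0.8, -0.1, 0.9]
opening: 1.0
finger_force: 0.0
```

Run:
```python
from h import *
s=r.get_state();print(s["tool_pos"],s["qd"][:2],s["q"])
goto([.4662,-.2016,.131],.108+np.pi/2)
```

```text
[ 0.46663282 -0.18745627  0.20643215] [ 0.00076897 -0.0028167 ] [ 0.55834987  0.60395372 -0.42668263  1.95594264  0.39332947  0.66385937
  1.56676957]
xyz [0.0019, -0.0139, 0.0754] rot [-0.0008, -0.0012, 0.0038]
```

Call:
{"op": "carry_out", "data": {
  "plan": [
    {"xyz": [0.0019, -0.0139, 0.01], "rot": [0, 0, 0.004], "grip": 0},
    {"xyz": [0.0019, -0.0139, 0.02], "rot": [0, 0, 0.004], "grip": 0},
    {"xyz": [0.0019, -0.0139, 0.04], "rot": [0, 0, 0.004], "grip": 0},
    {"xyz": [0.0019, -0.0139, 0.06], "rot": [0, 0, 0.004], "grip": 0},
    {"xyz": [0.0019, -0.0139, 0.075], "rot": [0, 0, 0.004], "grip": 0},
    {"xyz": [0.0019, -0.0139, 0.075], "rot": [0, 0, 0.004], "grip": 0},
    {"xyz": [0.0019, -0.0139, 0.075], "rot": [0, 0, 0.004], "grip": 0},
    {"xyz": [0.0019, -0.0139, 0.075], "rot": [0, 0, 0.004], "grip": 0}
  ]
}}

```text
clock: 10.52
tool_pos: [0.4663, -0.2039, 0.1318]
eef_rot: [-0.052, 0.999, -0.001, -0.0]
contact_force: [0.4, -0.0, 0.2]
opening: 0.998
finger_force: 0.0
```

Call:
{"op": "carry_out", "data": {
  "plan": [
    {"xyz": [0, 0, 0], "rot": [0, 0, 0], "grip": 120},
    {"xyz": [0, 0, 0], "rot": [0, 0, 0], "grip": 170},
    {"xyz": [0, 0, 0], "rot": [0, 0, 0], "grip": 230},
    {"xyz": [0, 0, 0], "rot": [0, 0, 0], "grip": 230},
    {"xyz": [0, 0, 0], "rot": [0, 0, 0], "grip": 230},
    {"xyz": [0, 0, 0], "rot": [0, 0, 0], "grip": 230},
    {"xyz": [0, 0, 0], "rot": [0, 0, 0], "grip": 230},
    {"xyz": [0, 0, 0], "rot": [0, 0, 0], "grip": 230}
  ],
  "squeeze": 25
}}

```text
clock: 11.18
tool_pos: [0.466, -0.204, 0.1316]
eef_rot: [-0.052, 0.999, -0.001, -0.0]
contact_force: [-0.2, -0.6, 0.7]
opening: 0.417
finger_force: 0.0
```

Call:
{"op": "carry_out", "data": {
  "plan": [
    {"xyz": [0, 0, 0], "rot": [0, 0, 0], "grip": 230},
    {"xyz": [0, 0, 0], "rot": [0, 0, 0], "grip": 230},
    {"xyz": [0, 0, 0], "rot": [0, 0, 0], "grip": 230}
  ]
}}

```text
clock: 11.43
tool_pos: [0.4661, -0.2031, 0.1315]
eef_rot: [-0.052, 0.999, -0.0, -0.0]
contact_force: [0.8, 1.8, 1.0]
opening: 0.244
finger_force: 25.0
```

```bash
cat >> h.py <<'E'
def rows(n,dth,C,rad,grip=230,p0=None,th0=None):
    """offsets in tool axes for n steps of dth round C, from the pose p0 at angle th0"""
    s=r.get_state();Rt=R.from_quat(s["eef_rot"]);p=s["tool_pos"] if p0 is None else np.array(p0)
    th=np.arctan2(*(p[:2]-C)[::-1]) if th0 is None else th0
    for i in range(1,n+1):
        t=th+i*dth; q=np.array([C[0]+rad*np.cos(t),C[1]+rad*np.sin(t),p[2]])
        print(np.round(Rt.inv().apply(q-p),4).tolist())
E
python3 - <<'E'
from h import *
s=r.get_state();print(s["tool_pos"],s["contact_force"],s["finger_force"],s["opening"])
C=np.array([.4515,-.2484]);d=s["tool_pos"][:2]-C;print(np.hypot(*d),np.degrees(np.arctan2(d[1],d[0])))
rows(8,-np.radians(20),C,.048)
E
```

```text
[ 0.46614852 -0.2030759   0.13154781] [0.7971659  1.83858597 1.02902656] 25.000188826752492 0.24442170624246157
0.04763247988321752 72.08942445083308
[-0.014, -0.009, -0.0]
[-0.0238, -0.0224, 0.0]
[-0.0284, -0.0385, 0.0]
[-0.0273, -0.0551, 0.0]
[-0.0205, -0.0703, 0.0]
[-0.009, -0.0823, 0.0001]
[0.006, -0.0897, 0.0001]
[0.0226, -0.0914, 0.0001]
```

Call:
{"op": "carry_out", "data": {
  "plan": [
    {"xyz": [0, 0.001, 0], "rot": [0, 0, 0], "grip": 230},
    {"xyz": [0, 0.002, 0], "rot": [0, 0, 0], "grip": 230},
    {"xyz": [0, 0.003, 0], "rot": [0, 0, 0], "grip": 230},
    {"xyz": [0, 0.003, 0], "rot": [0, 0, 0], "grip": 230}
  ]
}}

```text
clock: 11.77
tool_pos: [0.4652, -0.2025, 0.1316]
eef_rot: [-0.051, 0.999, -0.002, -0.001]
contact_force: [-1.3, -4.8, -0.4]
opening: 0.239
finger_force: 25.0
```

Run:
```python
import numpy as np
C=np.array([.4515,-.2484]);ra=.048;yaw=.104
T=np.array([[-np.cos(yaw),-np.sin(yaw)],[-np.sin(yaw),np.cos(yaw)]]) # rows: tool x, tool y
P=lambda d:C+ra*np.array([np.cos(np.radians(d)),np.sin(np.radians(d))])
for k in range(8):
    s=72-45*k; p0=P(s) if k else np.array([.4657,-.2010])
    print(s,s-45,[np.round(T@(P(s-11.25*i)-p0),4).tolist() for i in(1,2,3,4)])
```

```text
72 27 [[-0.0086, -0.0065], [-0.0158, -0.0126], [-0.0215, -0.02], [-0.0258, -0.0284]]
27 -18 [[-0.0025, -0.0091], [-0.0032, -0.0185], [-0.002, -0.0278], [0.0009, -0.0367]]
-18 -63 [[0.0046, -0.0082], [0.0108, -0.0153], [0.0182, -0.0211], [0.0266, -0.0253]]
-63 -108 [[0.0091, -0.0025], [0.0185, -0.0032], [0.0278, -0.002], [0.0367, 0.0009]]
-108 -153 [[0.0082, 0.0046], [0.0153, 0.0108], [0.0211, 0.0182], [0.0253, 0.0266]]
-153 -198 [[0.0025, 0.0091], [0.0032, 0.0185], [0.002, 0.0278], [-0.0009, 0.0367]]
-198 -243 [[-0.0046, 0.0082], [-0.0108, 0.0153], [-0.0182, 0.0211], [-0.0266, 0.0253]]
-243 -288 [[-0.0091, 0.0025], [-0.0185, 0.0032], [-0.0278, 0.002], [-0.0367, -0.0009]]
```

Call:
{"op": "carry_out", "data": {
  "plan": [
    {"xyz": [-0.0086, -0.0065, 0], "rot": [0, 0, 0], "grip": 230},
    {"xyz": [-0.0158, -0.0126, 0], "rot": [0, 0, 0], "grip": 230},
    {"xyz": [-0.0215, -0.02, 0], "rot": [0, 0, 0], "grip": 230},
    {"xyz": [-0.0258, -0.0284, 0], "rot": [0, 0, 0], "grip": 230},
    {"xyz": [-0.0258, -0.0284, 0], "rot": [0, 0, 0], "grip": 230}
  ],
  "squeeze": 15
}}

```text
clock: 12.18
tool_pos: [0.4938, -0.2287, 0.1315]
eef_rot: [-0.051, 0.999, -0.002, -0.001]
contact_force: [-3.3, -3.6, 3.2]
opening: 0.241
finger_force: 15.0
```

Call:
{"op": "carry_out", "data": {
  "plan": [
    {"xyz": [-0.0025, -0.0091, 0], "rot": [0, 0, 0], "grip": 230},
    {"xyz": [-0.0032, -0.0185, 0], "rot": [0, 0, 0], "grip": 230},
    {"xyz": [-0.002, -0.0278, 0], "rot": [0, 0, 0], "grip": 230},
    {"xyz": [0.0009, -0.0367, 0], "rot": [0, 0, 0], "grip": 230},
    {"xyz": [0.0009, -0.0367, 0], "rot": [0, 0, 0], "grip": 230}
  ]
}}

```text
clock: 12.6
tool_pos: [0.4951, -0.264, 0.1315]
eef_rot: [-0.051, 0.999, -0.001, -0.002]
contact_force: [-4.6, -0.7, 4.7]
opening: 0.244
finger_force: 15.0
```

Call:
{"op": "carry_out", "data": {
  "plan": [
    {"xyz": [0.0046, -0.0082, 0], "rot": [0, 0, 0], "grip": 230},
    {"xyz": [0.0108, -0.0153, 0], "rot": [0, 0, 0], "grip": 230},
    {"xyz": [0.0182, -0.0211, 0], "rot": [0, 0, 0], "grip": 230},
    {"xyz": [0.0266, -0.0253, 0], "rot": [0, 0, 0], "grip": 230},
    {"xyz": [0.0266, -0.0253, 0], "rot": [0, 0, 0], "grip": 230}
  ]
}}

```text
clock: 13.02
tool_pos: [0.4719, -0.2901, 0.1313]
eef_rot: [-0.053, 0.999, -0.0, -0.001]
contact_force: [-0.1, -0.6, -0.0]
opening: 0.104
finger_force: 0.0
```

The grip slipped off the handle, perhaps at the stop. Time to look.

Run:
```python
from h import *
import cv2
d=r.snapshot("side")[:,:,::-1];cv2.imwrite("pics/s5.png",d)
cv2.imwrite("pics/s5c.png",cv2.resize(d[210:330,320:450],None,fx=5,fy=5,interpolation=cv2.INTER_CUBIC))
for a in (-60,-45,-30,-18,0):
    q=[.4515+.048*np.cos(np.radians(a)),-.2484+.048*np.sin(np.radians(a))]
    print(a,((proj("side",[[*q,.169],[*q,.113]])+.5-[320,210])*5).round().tolist())
print(r.get_state()["tool_pos"])
```

```text
-60 [[443.0, 298.0], [427.0, 393.0]]
-45 [[442.0, 274.0], [426.0, 370.0]]
-30 [[434.0, 252.0], [418.0, 346.0]]
-18 [[421.0, 235.0], [406.0, 329.0]]
0 [[395.0, 213.0], [382.0, 307.0]]
[ 0.47333785 -0.29108195  0.13169617]
```

View pics/s5c.png

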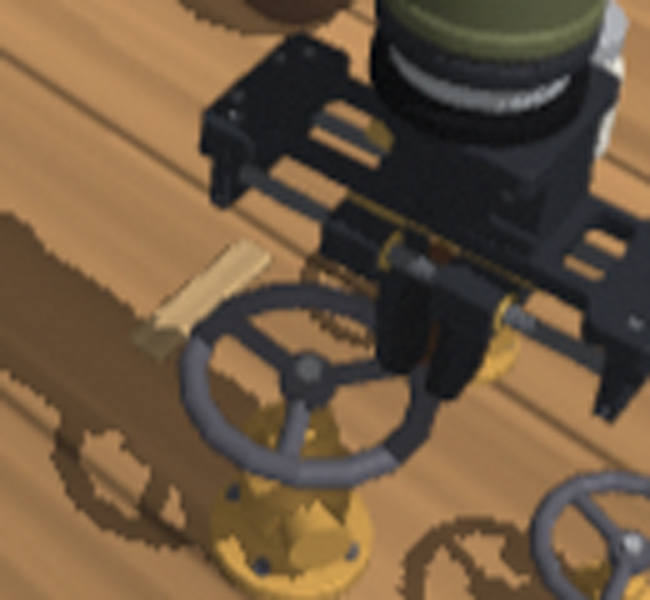

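The handle is hidden behind the fingers at about −40° (the spoke points to (426,368)), while the gripper went on to −63°. That suggests the stop lies there. I back off along tool x, open, rise, and locate the handle numerically.

Call:
{"op": "carry_out", "data": {
  "plan": [
    {"xyz": [0.012, 0, 0], "rot": [0, 0, 0], "grip": 230},
    {"xyz": [0.03, 0, 0], "rot": [0, 0, 0], "grip": 230},
    {"xyz": [0.03, 0, -0.03], "rot": [0, 0, 0], "grip": 100},
    {"xyz": [0.03, 0, -0.06], "rot": [0, 0, 0], "grip": 0},
    {"xyz": [0.06, 0.05, -0.1], "rot": [0, 0, 0], "grip": 0},
    {"xyz": [0.06, 0.1, -0.12], "rot": [0, 0, 0], "grip": 0},
    {"xyz": [0.06, 0.1, -0.12], "rot": [0, 0, 0], "grip": 0},
    {"xyz": [0.06, 0.1, -0.12], "rot": [0, 0, 0], "grip": 0}
  ]
}}

```text
clock: 13.73
tool_pos: [0.4047, -0.192, 0.255]
eef_rot: [-0.056, 0.998, -0.001, 0.003]
contact_force: [0.0, 0.1, 0.2]
opening: 0.526
finger_force: 0.0
```

```bash
cat > seg.py <<'E'
from h import *
import cv2
for n in("side","top"):
    im=r.snapshot(n); cv2.imwrite(f"pics/{n}6.png",im[:,:,::-1]); f=im.astype(int)
    ref=cv2.imread("pics/side0.png" if n=="side" else "pics/top0.png")[:,:,::-1]
    # handle colour from the first picture
    q=proj(n,[[.4662,-.2016,.15]])[0].round().astype(int); col=ref[q[1],q[0]].astype(int)
    hsv=cv2.cvtColor(im,cv2.COLOR_RGB2HSV); 
    m=((f.sum(2)<170)&(f[:,:,0]>1.55*f[:,:,2])&(f[:,:,0]>1.3*f[:,:,1])).astype(np.uint8)
    c=proj(n,[[.4515,-.2484,.141]])[0]; k,L,st,ce=cv2.connectedComponentsWithStats(m)
    print(n,col,[(st[i].tolist(),ce[i].round(1).tolist()) for i in range(1,k) if st[i][4]>5 and np.hypot(*(ce[i]-c))<50])
    b=[]
    for a in range(-180,180,15): 
        pass
for a in range(-75,0,5):
    q=[.4515+.048*np.cos(np.radians(a)),-.2484+.048*np.sin(np.radians(a)),.141]
    print(a,proj("side",[q])[0].round(1),proj("top",[q])[0].round(1))
print(r.get_state()["tool_pos"],r.get_state()["opening"])
E
python3 seg.py
```

```text
side [57 34 23] [([381, 261, 6, 4, 11], [383.5, 262.5]), ([398, 261, 14, 22, 211], [404.7, 271.5])]
top [97 68 43] [([441, 208, 6, 7, 30], [443.1, 210.8])]
-75 [404.8 283.3] [455.3 221.9]
-70 [405.5 281.9] [454.7 220.2]
-65 [406.1 280.4] [454.  218.7]
-60 [406.4 278.8] [453.1 217.1]
-55 [406.6 277.3] [452.1 215.7]
-50 [406.5 275.7] [451.  214.4]
-45 [406.3 274.1] [449.8 213.1]
-40 [405.9 272.5] [448.4 212. ]
-35 [405.4 271. ] [447. 211.]
-30 [404.6 269.5] [445.5 210.1]
-25 [403.7 268. ] [443.9 209.3]
-20 [402.7 266.6] [442.3 208.7]
-15 [401.5 265.3] [440.6 208.2]
-10 [400.2 264. ] [438.9 207.9]
-5 [398.7 262.8] [437.2 207.7]
[ 0.40505635 -0.19720333  0.25283633] 0.6175979081321882
```

Call:
{"op": "carry_out", "data": {
  "plan": [
    {"xyz": [-0.04, -0.043, 0.01], "rot": [0, 0, 0], "grip": 0},
    {"xyz": [-0.0795, -0.086, 0.03], "rot": [0, 0, 0], "grip": 0},
    {"xyz": [-0.0795, -0.086, 0.05], "rot": [0, 0, 0], "grip": 0},
    {"xyz": [-0.0795, -0.086, 0.055], "rot": [0, 0, 0], "grip": 0},
    {"xyz": [-0.0795, -0.086, 0.075], "rot": [0, 0, 0], "grip": 0},
    {"xyz": [-0.0795, -0.086, 0.1], "rot": [0, 0, 0], "grip": 0},
    {"xyz": [-0.0795, -0.086, 0.12], "rot": [0, 0, 0], "grip": 0},
    {"xyz": [-0.0795, -0.086, 0.12], "rot": [0, 0, 0], "grip": 0}
  ]
}}

```text
clock: 14.5
tool_pos: [0.4888, -0.2756, 0.1272]
eef_rot: [-0.051, 0.999, 0.0, -0.004]
contact_force: [-0.7, -0.6, -0.0]
opening: 1.003
finger_force: 0.0
```

Call:
{"op": "carry_out", "data": {
  "plan": [
    {"xyz": [0, 0, 0], "rot": [0, 0, 0], "grip": 0},
    {"xyz": [0, 0, 0], "rot": [0, 0, 0], "grip": 150},
    {"xyz": [0, 0, 0], "rot": [0, 0, 0], "grip": 230},
    {"xyz": [0, 0, 0], "rot": [0, 0, 0], "grip": 230},
    {"xyz": [0, 0, 0], "rot": [0, 0, 0], "grip": 230},
    {"xyz": [0, 0, 0], "rot": [0, 0, 0], "grip": 230},
    {"xyz": [0, 0, 0], "rot": [0, 0, 0], "grip": 230},
    {"xyz": [0, 0, 0], "rot": [0, 0, 0], "grip": 230}
  ],
  "squeeze": 40
}}

```text
clock: 15.17
tool_pos: [0.4914, -0.2752, 0.132]
eef_rot: [-0.052, 0.999, -0.001, -0.0]
contact_force: [0.1, -0.4, -1.2]
opening: 0.495
finger_force: 0.0
```

Call:
{"op": "carry_out", "data": {
  "plan": [
    {"xyz": [0, 0, 0], "rot": [0, 0, 0], "grip": 230},
    {"xyz": [0, 0, 0], "rot": [0, 0, 0], "grip": 230},
    {"xyz": [0, 0, 0], "rot": [0, 0, 0], "grip": 230},
    {"xyz": [0, 0, 0], "rot": [0, 0, 0], "grip": 230},
    {"xyz": [0, 0, 0], "rot": [0, 0, 0], "grip": 230}
  ]
}}

```text
clock: 15.58
tool_pos: [0.4913, -0.2738, 0.1317]
eef_rot: [-0.052, 0.999, -0.0, -0.001]
contact_force: [-0.5, 3.9, 1.8]
opening: 0.237
finger_force: 40.0
```

Call:
{"op": "carry_out", "data": {
  "plan": [
    {"xyz": [0.0013, -0.0015, 0], "rot": [0, 0, 0], "grip": 230},
    {"xyz": [0.0026, -0.0031, 0], "rot": [0, 0, 0], "grip": 230},
    {"xyz": [0.0039, -0.0046, 0], "rot": [0, 0, 0], "grip": 230},
    {"xyz": [0.0039, -0.0046, 0], "rot": [0, 0, 0], "grip": 230},
    {"xyz": [0.0039, -0.0046, 0], "rot": [0, 0, 0], "grip": 230}
  ]
}}

```text
clock: 16.0
tool_pos: [0.4911, -0.274, 0.1317]
eef_rot: [-0.055, 0.999, 0.003, 0.002]
contact_force: [3.9, 12.9, -1.7]
opening: 0.239
finger_force: 40.0
```

The stop is confirmed: 13 N with no motion, TCP at (0.4911, −0.2740). I relax the push, then work out a full-turn table.

Call:
{"op": "carry_out", "data": {
  "plan": [
    {"xyz": [-0.0037, 0.0058, 0], "rot": [0, 0, 0], "grip": 230},
    {"xyz": [-0.0037, 0.0058, 0], "rot": [0, 0, 0], "grip": 230},
    {"xyz": [-0.0037, 0.0058, 0], "rot": [0, 0, 0], "grip": 230},
    {"xyz": [-0.0037, 0.0058, 0], "rot": [0, 0, 0], "grip": 230}
  ]
}}

```text
clock: 16.33
tool_pos: [0.4912, -0.2737, 0.1317]
eef_rot: [-0.052, 0.999, -0.001, -0.0]
contact_force: [1.5, 4.1, 0.1]
opening: 0.237
finger_force: 40.0
```

Run:
```python
from h import *
s=r.get_state();print(s["tool_pos"],s["contact_force"],s["eef_rot"])
yaw=.104;ra=.048
T=np.array([[-np.cos(yaw),-np.sin(yaw)],[-np.sin(yaw),np.cos(yaw)]])
P=lambda d:ra*np.array([np.cos(np.radians(d)),np.sin(np.radians(d))])
for k in range(3):
    a=-33+120*k; print(a,[np.round(T@(P(a+15*i)-P(a)),4).tolist() for i in range(1,9)])
```

```text
[ 0.4912441  -0.2737422   0.13172635] [1.5031906  4.13631881 0.10247808] [-5.19205676e-02  9.98650873e-01 -8.17983899e-04 -1.41686886e-04]
-33 [[-0.0065, 0.0107], [-0.0101, 0.0227], [-0.0104, 0.0352], [-0.0075, 0.0474], [-0.0015, 0.0584], [0.0071, 0.0675], [0.0178, 0.074], [0.0299, 0.0776]]
87 [[0.0125, 0.0003], [0.0247, -0.0026], [0.0357, -0.0086], [0.0448, -0.0172], [0.0513, -0.0279], [0.0549, -0.0399], [0.0552, -0.0525], [0.0523, -0.0646]]
207 [[-0.006, -0.011], [-0.0146, -0.0201], [-0.0253, -0.0266], [-0.0373, -0.0302], [-0.0499, -0.0305], [-0.062, -0.0276], [-0.073, -0.0216], [-0.0821, -0.0129]]
```

Call:
{"op": "carry_out", "data": {
  "plan": [
    {"xyz": [-0.0069, 0.0121, 0], "rot": [0, 0, 0], "grip": 230},
    {"xyz": [-0.0105, 0.0241, 0], "rot": [0, 0, 0], "grip": 230},
    {"xyz": [-0.0108, 0.0366, 0], "rot": [0, 0, 0], "grip": 230},
    {"xyz": [-0.0079, 0.0488, 0], "rot": [0, 0, 0], "grip": 230},
    {"xyz": [-0.0019, 0.0598, 0], "rot": [0, 0, 0], "grip": 230},
    {"xyz": [0.0067, 0.0689, 0], "rot": [0, 0, 0], "grip": 230},
    {"xyz": [0.0174, 0.0754, 0], "rot": [0, 0, 0], "grip": 230},
    {"xyz": [0.0295, 0.079, 0], "rot": [0, 0, 0], "grip": 230}
  ]
}}

```text
clock: 17.0
tool_pos: [0.4527, -0.1998, 0.1317]
eef_rot: [-0.052, 0.999, -0.003, -0.001]
contact_force: [2.0, -9.6, -4.5]
opening: 0.232
finger_force: 40.0
```

Call:
{"op": "carry_out", "data": {
  "plan": [
    {"xyz": [0.0125, -0.001, 0], "rot": [0, 0, 0], "grip": 230},
    {"xyz": [0.0247, -0.0045, 0], "rot": [0, 0, 0], "grip": 230},
    {"xyz": [0.0357, -0.0106, 0], "rot": [0, 0, 0], "grip": 230},
    {"xyz": [0.0448, -0.0192, 0], "rot": [0, 0, 0], "grip": 230},
    {"xyz": [0.0513, -0.0299, 0], "rot": [0, 0, 0], "grip": 230},
    {"xyz": [0.0549, -0.0419, 0], "rot": [0, 0, 0], "grip": 230},
    {"xyz": [0.0552, -0.0545, 0], "rot": [0, 0, 0], "grip": 230},
    {"xyz": [0.0523, -0.0666, 0], "rot": [0, 0, 0], "grip": 230}
  ]
}}

```text
clock: 17.67
tool_pos: [0.4077, -0.2698, 0.1317]
eef_rot: [-0.052, 0.999, -0.0, -0.0]
contact_force: [3.1, 3.9, -3.1]
opening: 0.237
finger_force: 40.0
```

Call:
{"op": "carry_out", "data": {
  "plan": [
    {"xyz": [-0.006, -0.011, 0], "rot": [0, 0, 0], "grip": 230},
    {"xyz": [-0.0146, -0.0201, 0], "rot": [0, 0, 0], "grip": 230},
    {"xyz": [-0.0253, -0.0266, 0], "rot": [0, 0, 0], "grip": 230},
    {"xyz": [-0.0373, -0.0302, 0], "rot": [0, 0, 0], "grip": 230},
    {"xyz": [-0.0499, -0.0305, 0], "rot": [0, 0, 0], "grip": 230},
    {"xyz": [-0.062, -0.0276, 0], "rot": [0, 0, 0], "grip": 230},
    {"xyz": [-0.073, -0.0216, 0], "rot": [0, 0, 0], "grip": 230},
    {"xyz": [-0.0821, -0.0129, 0], "rot": [0, 0, 0], "grip": 230}
  ]
}}

```text
clock: 18.33
tool_pos: [0.491, -0.2743, 0.1317]
eef_rot: [-0.051, 0.999, -0.001, -0.001]
contact_force: [-4.4, 1.7, 4.1]
opening: 0.234
finger_force: 40.0
```

Call:
{"op": "carry_out", "data": {
  "plan": [
    {"xyz": [-0.0065, 0.0107, 0], "rot": [0, 0, 0], "grip": 230},
    {"xyz": [-0.0101, 0.0227, 0], "rot": [0, 0, 0], "grip": 230},
    {"xyz": [-0.0104, 0.0352, 0], "rot": [0, 0, 0], "grip": 230},
    {"xyz": [-0.0075, 0.0474, 0], "rot": [0, 0, 0], "grip": 230},
    {"xyz": [-0.0015, 0.0584, 0], "rot": [0, 0, 0], "grip": 230},
    {"xyz": [0.0071, 0.0675, 0], "rot": [0, 0, 0], "grip": 230},
    {"xyz": [0.0178, 0.074, 0], "rot": [0, 0, 0], "grip": 230},
    {"xyz": [0.0299, 0.0776, 0], "rot": [0, 0, 0], "grip": 230}
  ]
}}

```text
clock: 19.0
tool_pos: [0.4544, -0.2, 0.1317]
eef_rot: [-0.052, 0.999, -0.002, 0.001]
contact_force: [0.8, -7.2, -4.3]
opening: 0.237
finger_force: 40.0
```

Call:
{"op": "carry_out", "data": {
  "plan": [
    {"xyz": [0.0125, 0.0003, 0], "rot": [0, 0, 0], "grip": 230},
    {"xyz": [0.0247, -0.0026, 0], "rot": [0, 0, 0], "grip": 230},
    {"xyz": [0.0357, -0.0086, 0], "rot": [0, 0, 0], "grip": 230},
    {"xyz": [0.0448, -0.0172, 0], "rot": [0, 0, 0], "grip": 230},
    {"xyz": [0.0513, -0.0279, 0], "rot": [0, 0, 0], "grip": 230},
    {"xyz": [0.0549, -0.0399, 0], "rot": [0, 0, 0], "grip": 230},
    {"xyz": [0.0552, -0.0525, 0], "rot": [0, 0, 0], "grip": 230},
    {"xyz": [0.0523, -0.0646, 0], "rot": [0, 0, 0], "grip": 230}
  ]
}}

```text
clock: 19.67
tool_pos: [0.4075, -0.2692, 0.1317]
eef_rot: [-0.052, 0.999, -0.0, -0.001]
contact_force: [0.3, 2.8, -0.9]
opening: 0.232
finger_force: 40.0
```

Tracking is exact. Last third of the second turn, then settle.

Call:
{"op": "carry_out", "data": {
  "plan": [
    {"xyz": [-0.006, -0.011, 0], "rot": [0, 0, 0], "grip": 230},
    {"xyz": [-0.0146, -0.0201, 0], "rot": [0, 0, 0], "grip": 230},
    {"xyz": [-0.0253, -0.0266, 0], "rot": [0, 0, 0], "grip": 230},
    {"xyz": [-0.0373, -0.0302, 0], "rot": [0, 0, 0], "grip": 230},
    {"xyz": [-0.0499, -0.0305, 0], "rot": [0, 0, 0], "grip": 230},
    {"xyz": [-0.062, -0.0276, 0], "rot": [0, 0, 0], "grip": 230},
    {"xyz": [-0.073, -0.0216, 0], "rot": [0, 0, 0], "grip": 230},
    {"xyz": [-0.0821, -0.0129, 0], "rot": [0, 0, 0], "grip": 230}
  ]
}}

```text
clock: 20.33
tool_pos: [0.4914, -0.2736, 0.1316]
eef_rot: [-0.052, 0.999, -0.001, -0.001]
contact_force: [-3.8, 0.2, 3.6]
opening: 0.237
finger_force: 40.0
```

Call:
{"op": "carry_out", "data": {
  "plan": [
    {"xyz": [0, 0, 0], "rot": [0, 0, 0], "grip": 230},
    {"xyz": [0, 0, 0], "rot": [0, 0, 0], "grip": 230},
    {"xyz": [0, 0, 0], "rot": [0, 0, 0], "grip": 230},
    {"xyz": [0, 0, 0], "rot": [0, 0, 0], "grip": 230},
    {"xyz": [0, 0, 0], "rot": [0, 0, 0], "grip": 230},
    {"xyz": [0, 0, 0], "rot": [0, 0, 0], "grip": 230}
  ]
}}

```text
clock: 20.83
tool_pos: [0.4908, -0.2745, 0.1317]
eef_rot: [-0.052, 0.999, -0.001, -0.001]
contact_force: [-1.2, 2.6, 1.0]
opening: 0.236
finger_force: 40.0
```

Run:
```python
from h import *
s=r.get_state();print(s["tool_pos"],s["contact_force"],s["qd"].round(4)); a=lambda p:np.degrees(np.arctan2(p[1]+.2481,p[0]-.4510))
print(a(s["tool_pos"]),a([.4912,-.2738]))
```

```text
[ 0.49076534 -0.27454278  0.131682  ] [-1.19437985  2.55396368  1.04848509] [ 0.0016 -0.0008  0.0001 -0.0029  0.0015  0.0008 -0.0006]
-33.62273736785221 -32.5909228887377
```

Call:
{"op": "carry_out", "data": {
  "plan": [
    {"xyz": [-0.001, 0.0014, 0], "rot": [0, 0, 0], "grip": 230},
    {"xyz": [-0.001, 0.0014, 0], "rot": [0, 0, 0], "grip": 230},
    {"xyz": [-0.001, 0.0014, 0], "rot": [0, 0, 0], "grip": 230},
    {"xyz": [-0.001, 0.0014, 0], "rot": [0, 0, 0], "grip": 230},
    {"xyz": [-0.001, 0.0014, 0], "rot": [0, 0, 0], "grip": 230},
    {"xyz": [-0.001, 0.0014, 0], "rot": [0, 0, 0], "grip": 230}
  ]
}}

```text
clock: 21.33
tool_pos: [0.4917, -0.2731, 0.1317]
eef_rot: [-0.052, 0.999, -0.001, -0.001]
contact_force: [-3.4, 0.2, 2.3]
opening: 0.234
finger_force: 40.0
```

Run:
```python
from h import *
import cv2
s=r.get_state();print(s["tool_pos"],s["contact_force"],abs(s["qd"]).max(),s["finger_force"])
a=lambda p:np.degrees(np.arctan2(p[1]+.2481,p[0]-.4510));print(a(s["tool_pos"]))
d=r.snapshot("side")[:,:,::-1];cv2.imwrite("pics/end.png",cv2.resize(d[100:400,150:550],None,fx=2,fy=2))
```

```text
[ 0.4917091  -0.27309955  0.13169877] [-3.44199027  0.2492177   2.27950947] 0.00437512269469454 40.00043574356823
-31.554181939170917
```

View pics/end.png

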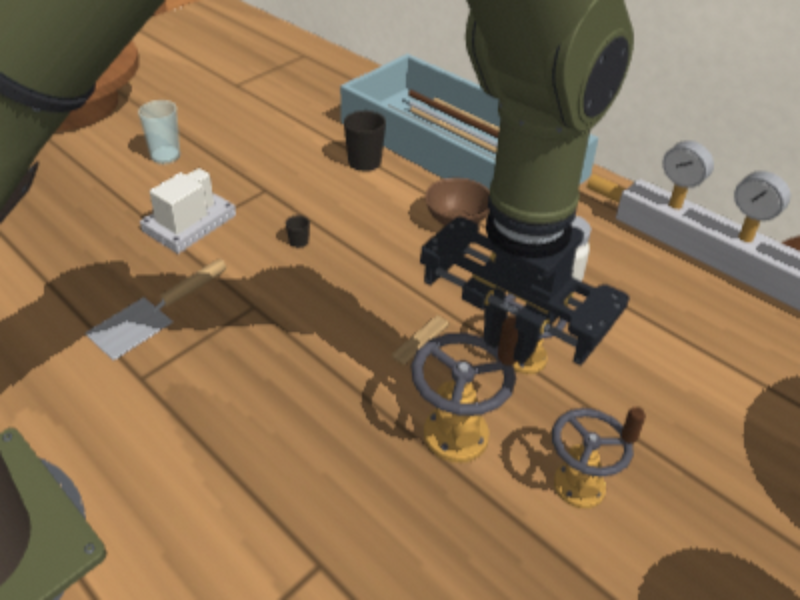

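The handle is held, the die stands in the plate at (182,205), and the bystanders are untouched. The wheel angle is within about 1° of two turns and at rest. Handing in.

```bash
python3 -c "
from plant import r
print(r.finish_job())"
```

```text
the job is handed in; nothing more can be done
None
```

The job is handed in: the die is seated square on the pocket floor and released, and the valve was closed to its stop, then backed off two turns to within about 1°, handle still gripped; on closing, the gripper slipped off the handle at the stop, and I re-gripped and confirmed the stop before backing off.

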